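# Bolt the slice stop to the bread board

### The arm

A 6-joint arm with a two-finger parallel gripper is mounted at the origin on a cart in front of the work surface, level with it; the furniture and walls round the work are solid. World frame = base frame: x ahead of the robot, y to its left, z up, the work surface at z = 0. Lengths are in m, angles in rad, forces in N, time in s.
With the tool pointing down it reaches from about 0.3 to 0.75 m from the base axis. Payload 8.5 kg.
Tool frame: the origin (TCP) lies on the centre line of the jaws, within the pads' length; the fingertips stand 22 mm ahead of it and the grasp point (between the pads) lies 3 mm ahead of it; z points along the fingers, y is the line along which they close (so a half turn about z gives the same grasp; the last joint's range is limited). The gripper opens to 88 mm and grips with 3 to 60 N. Pads are 18 mm wide; open, the fingers measure 123 mm over their backs; the gripper's body (75 mm by 187 mm) begins 45 mm behind the grasp point.
Start: joints at [0.974, 0.381, 1.297, -0, 1.464, -0.215], TCP at [0.205, 0.51, 0.261] pointing down, gripper open.
Joint ranges: [-3.11, 3.11], [-0.89, 2.33], [0.22, 2.48], [-1.42, 4.56], [0.17, 2.85], [-2.88, 2.88]. Speed limits (rad/s): [2.39, 2.39, 3.14, 3.14, 3.14, 3.14].

### API

Orientations are given as a unit quaternion [w, x, y, z].
In Python, from plant import bot gives the robot as it stands.
- The arm moves only by the shell command python3 -m inch 'ROWS' [OPENING] [FORCE]. ROWS is JSON, a list of rows, each an object with "dp": the shift along the tool's x, y, z in mm, a list of three; "twist": the turn, a rotation vector about the tool's x, y, z in rad, a list of three. In form: [{"dp": [tx, ty, tz], "twist": [rx, ry, rz]}, ...]. A call has 1 to 12 rows; each row is the pose to reach, as a shift and turn from the pose commanded when the call began, along the tool's axes at that moment; what a row does not reach only later rows make up. A row lasts 1/10 s, in which the tool goes at most 50 mm and 8.59 degrees, less where a joint would pass 70% of its speed; a pose out of reach is approached as far as the arm can. A call with a gripper value outside its range is refused whole. OPENING is the opening, from -1 (shut) to 1 (fully open), set as the call begins (- or left out, the last holds). The fingers move at their own pace and stop on an object; FORCE is the grip in N (left out, the last holds). Time passes only in rows, so rows that repeat a pose let the fingers close. It gives the time, the measured TCP pose, the force, the opening and the grip force at its end, in the units of the state.
- bot.read_state(): the state, without advancing time (a new reading comes with each control period).
- bot.snapshot(name): name is "side" or "top" or "wrist"; returns a dict with "color" (420x560x3 uint8, blue, green, red), "range_z" (420x560 float32, m along the optical axis (not along the pixel's ray), 0 where there is no reading), "intrinsics" (3x3 intrinsics, pixels), "rvec" (rotation vector, rad) and "tvec" (3), from world to camera coordinates, as OpenCV has them. Camera axes: x right, y down, z forward; pixel columns grow to the right and rows downward; lengths in m; the calibration is good to about 2 mm. A picture is of the moment at which its call begins.
- bot.sign_off(): hands the job in; it is judged then, once.
The state is a dict: "time": time; "joint_pos": joint angles; "joint_velocities": joint speeds; "joint_efforts": joint torques, N m; "tool_pos": TCP position; "tcp_rot": TCP orientation; "force": force on the tool from outside, world axes, zero at the start; "ft_torque": the same for the moment, N m; "grip_width": opening from 0.0 (shut) to 1.0 (fully open); "gripper_force": force on a finger pad.
Only numpy, scipy, OpenCV 4.12 (cv2) and the standard library are available. Lean on these libraries where they do the work, as an engineer would, in place of code of your own. Each camera call takes 0.05 s, during which the arm holds its last target. There are 200 camera calls.

### The job

Slide the steel slice stop along the bread board to the index lines, so that its slot lies over the slot of the nut strip hidden in the track, and put the thumbscrew down through both slots until its flange is down on the stop. The strip sits only roughly at the lines, so feel for its slot with light pressure (10 N is ample, 50 N bends it) and never force the screw. Then turn the screw a quarter turn clockwise to its stop, so that it cannot be pulled out, let go of it, and leave the mug, the mills and the lemon where they are.

Things in the scene. Friction and masses are not known exactly. Their poses are not given: they have to be found in the camera images.
- board: Fixed bread board of light wood, 280 x 100 x 40 mm. Origin: centre of its underside; x along its length and track, y across, z up. A track 24.8 mm wide, open at the top, runs along its middle, hollow down to 10 mm above the underside. Two aluminium guide rails, 6 mm high, 61.5 mm apart, run along its top. In the track lies the nut strip (see mark).
- mark (a point): On the track's centre line at the board's top (board x -60, z 40 mm), between the dark index lines on the rails; axes as the board's. The steel nut strip fills the track, 8 mm thick, its top 4 mm below the board's top; its only slot, 10.5 mm (x) by 21.5 mm (y), lies within 10 mm of the mark either way along x, not measured. The strip is stiff: 60 N along x to shift it.
- track_end (a point): Centre of the board's +x end, on its top (board x 140, z 40 mm). Two studs under the nut strip let the T-bar of the thumbscrew turn only clockwise as seen from above, and stop it 5 to 10 degrees past the quarter turn, when it lies along the board's x, locked under the strip with 2.5 mm of vertical play.
- fence: The slice stop: loose steel L-bracket, about 0.35 kg, flat on the board between the rails (0.75 mm play each side). Origin: underside of its foot at the centre of its slot; axes as the board's. Foot 10 mm thick, 60 mm wide, x -24 to 70 mm; slot 10.5 mm (x) by 21.5 mm (y). It starts 50 to 100 mm from the mark on the +x side and must go towards -x.
- stop_plate (a point): Middle of the top edge of the slice stop's upright plate, which is 10 mm thick (along the board's x), 58 mm wide and rises 46 mm above the foot. The point is 60 mm towards +x from the slot's centre and 56 mm above the foot's underside.
- thumbscrew: Steel quarter-turn thumbscrew, 80 g, standing in the rest. Origin: centre of its flange's underside, z up. Flange 30 mm across, 4 mm thick; above it a flat wing grip 12 mm thick (x), 36 mm wide (y), z 8 to 38 mm. Below, a 9 mm shank with a T-bar. Flange down on the stop: origin 50 mm above the board's underside, T-bar free under the strip; T-bar resting on the strip: 69.5 mm.
- t_bar (a point): Centre of the thumbscrew's T-bar, 29 mm below its origin. The bar is flat, its lower edges rounded 2 mm: 19 mm long along the screw's y (parallel to the wing), 9 mm wide, z -24.5 to -33.5 mm. It passes a slot only with its length along the slot's length (the board's y).
- rest: Fixed wooden block, 60 x 60 x 45 mm, with a hole of 22 mm diameter, 40 mm deep, in which the thumbscrew stands with its flange on the block. Origin: centre of its underside.
- mug: White mug with handle, 92 mm in diameter and 95 mm high, bystander. Origin under its middle.
- pale_mill: Mill with a pale body, 52 mm in diameter and 144 mm high, bystander. Origin under its middle.
- dark_mill: Mill with a dark body, 52 mm in diameter and 144 mm high, bystander. Origin under its middle.
- lemon: Yellow lemon, 78 x 55 x 56 mm, bystander. Origin under its middle.
There are look-alikes about, which are no part of the job. Leave any pink look-alike of the fence alone. Leave any green look-alike of the thumbscrew alone.

How it is judged:
By the outcome, as a careful person would: the job done as asked, in the order asked, and still so for the second after the job is handed in, with the robot touching nothing.
It also fails if it takes over 72 s, if anything falls off the work surface, if the arm or the gripper's body presses on something with over 40 N, if the wrist force passes 120 N, or if a joint passes its speed limit or range.

## Working session

There is one attempt and no reset: what is moved stays moved. The work goes in short steps, Python scripts to look and compute and a shell command to move; the robot and the scene stay as the last step left them, time stands still between calls to the robot, and variables do not carry over. Pictures are saved under pics/ and viewed, at most 10 in all, crops included, and the job is handed in when it is done.

```bash
ls; mkdir -p pics
python3 - <<'E'
from plant import bot
import cv2,numpy as np
for n in ("side","top"):
    s=bot.snapshot(n); cv2.imwrite(f"pics/{n}0.png",s["color"]); np.savez(f"{n}0.npz",**s)
    R=cv2.Rodrigues(np.array(s["rvec"]))[0]; print(n,-R.T@np.array(s["tvec"]).ravel(),R[2])
s=bot.read_state(); print(s)
E
```

```text
pics
side [-0.01981824 -0.57138828  0.78570271] [ 0.55068003  0.40079553 -0.73219837]
top [ 0.30269716 -0.18766705  1.28127322] [ 0.18852766  0.02227097 -0.98181532]
{'time': 0.1, 'joint_pos': array([ 9.73689989e-01,  3.81117602e-01,  1.29810376e+00,  3.96972446e-05,
        1.46359117e+00, -2.15317335e-01]), 'joint_velocities': array([ 0.00148366, -0.00177201, -0.00185155,  0.00201406, -0.00193139,
        0.00212498]), 'joint_efforts': array([ 4.45728874e-03, -4.38651073e+01, -2.24912989e+01,  7.15435180e-02,
        3.42017587e-02, -6.69113456e-05]), 'tool_pos': array([0.20480648, 0.51022864, 0.2602328 ]), 'tcp_rot': array([-2.59133865e-04,  1.89739285e-01,  9.81834320e-01, -5.52506820e-04]), 'force': array([ 0.32610556, -0.31664986,  0.60677694]), 'ft_torque': array([0.01824064, 0.03494979, 0.00598897]), 'gripper_force': 0.0, 'grip_width': 0.9997347668602681}
```

View pics/side0.png

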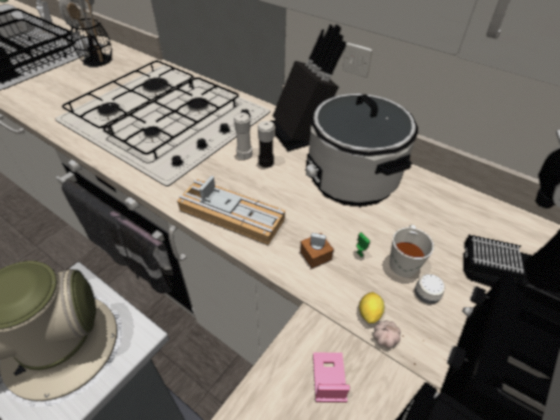

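View pics/top0.png

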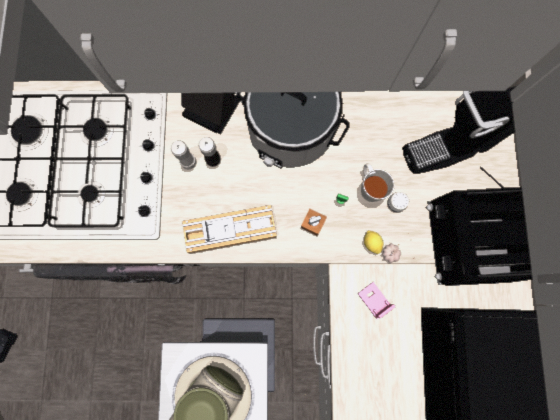

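The side view shows the board at about (230,210) with the stop's plate at (205,187). The thumbscrew is in the rest at (318,245), the mills at (243,135) and (266,143), the mug at (410,250) and the lemon at (372,307). The top view shows the board at (229,229), the plate at (207,231) and the screw at (314,221). Next I'll get rough positions.

```bash
cat > h.py <<'E'
import cv2,numpy as np
from scipy.spatial.transform import Rotation as Ro
def cam(s): 
    R=cv2.Rodrigues(np.array(s["rvec"],float))[0]; t=np.array(s["tvec"],float).ravel(); return R,t,np.array(s["intrinsics"])
def ray(s,uv,z):
    R,t,K=cam(s); c=-R.T@t; p=cv2.undistortPoints(np.array(uv,float).reshape(-1,1,2),K,None).reshape(-1,2)
    d=np.c_[p,np.ones(len(p))]@R; return c+d*((z-c[2])/d[:,2])[:,None]
def cloud(s):
    R,t,K=cam(s); Z=s["range_z"]; v,u=np.mgrid[:Z.shape[0],:Z.shape[1]]
    P=np.stack([(u-K[0,2])/K[0,0]*Z,(v-K[1,2])/K[1,1]*Z,Z],-1); return (P-t)@R
def tri(s1,uv1,s2,uv2):
    a=[]
    Ps=[]
    for s in(s1,s2):
        R,t,K=cam(s); Ps.append(K@np.c_[R,t])
    X=cv2.triangulatePoints(Ps[0],Ps[1],np.array(uv1,float).reshape(2,1),np.array(uv2,float).reshape(2,1)); return (X[:3]/X[3]).ravel()
E
python3 - <<'E'
from h import *
s=dict(np.load('top0.npz')); P=cloud(s); c=s["color"]
print(s["intrinsics"])
for n,(u,v) in dict(board=(229,229),plate=(208,231),screw=(314,221),restcorner=(305,227),mug=(376,188),mill1=(181,148),mill2=(208,145),green=(342,199),lemon=(373,241),pot=(290,120),table=(330,240)).items(): print(n,P[v,u].round(3))
# board orange-ish mask
reg=(P[...,2]>.03)&(P[...,2]<.055); reg[:,:170]=0; reg[:,285:]=0; reg[:190]=0; reg[265:]=0
pts=np.argwhere(reg)[:,::-1].astype(np.float32); w=P[reg][:,:2]
print(cv2.minAreaRect((w*1000).astype(np.float32)),len(w))
img=cv2.resize(c[190:265,170:335],None,fx=4.8,fy=4.8,interpolation=cv2.INTER_CUBIC); 
s2=dict(np.load('side0.npz'));i2=cv2.resize(s2["color"][165:275,170:335],None,fx=2.2,fy=2.2)
cv2.imwrite('pics/z0.png',img)
E
```

```text
[[408.25901873   0.         267.29536645]
 [  0.         408.25901873 213.57974981]
 [  0.           0.           1.        ]]
board [ 0.492 -0.043  0.049]
plate [0.485 0.021 0.053]
screw [ 0.51  -0.299  0.085]
restcorner [ 0.497 -0.275  0.05 ]
mug [ 0.62  -0.497  0.046]
mill1 [0.718 0.092 0.145]
mill2 [0.726 0.013 0.145]
green [ 0.583 -0.389  0.057]
lemon [ 0.454 -0.477  0.057]
pot [ 0.762 -0.225  0.237]
table [ 0.464 -0.356 -0.001]
((495.6128845214844, -40.916168212890625), (100.70166015625, 280.390869140625), 10.491793632507324) 2614
```

View pics/z0.png

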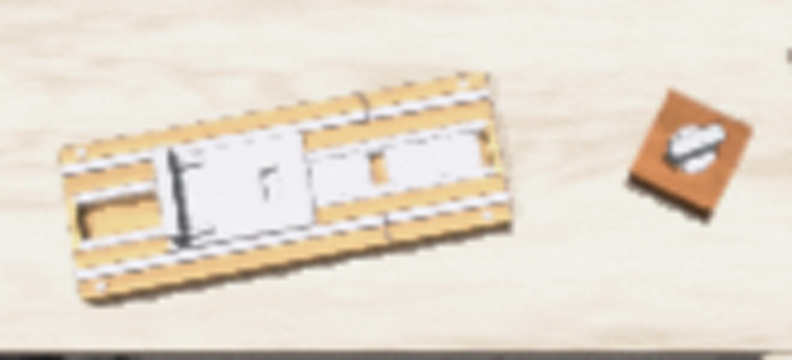

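The zoomed view shows the strip slot at (377,167) and the index lines at (363,103) and (390,228). The fence slot is at (268,183), the plate at (177,200), and the screw's wing slants up and to the right at (703,147). Next I'll move the wrist camera over the board.

```bash
R='{"dp":[-466,-395,-40],"twist":[0,0,-0.565]}'; python3 -m inch '[{"dp":[-466,-395,-40],"twist":[0,0,-0.565]},{"dp":[-466,-395,-40],"twist":[0,0,-0.565]},{"dp":[-466,-395,-40],"twist":[0,0,-0.565]},{"dp":[-466,-395,-40],"twist":[0,0,-0.565]},{"dp":[-466,-395,-40],"twist":[0,0,-0.565]},{"dp":[-466,-395,-40],"twist":[0,0,-0.565]},{"dp":[-466,-395,-40],"twist":[0,0,-0.565]},{"dp":[-466,-395,-40],"twist":[0,0,-0.565]},{"dp":[-466,-395,-40],"twist":[0,0,-0.565]},{"dp":[-466,-395,-40],"twist":[0,0,-0.565]},{"dp":[-466,-395,-40],"twist":[0,0,-0.565]},{"dp":[-466,-395,-40],"twist":[0,0,-0.565]}]' 0
```

```text
time: 1.3
tool_pos: [0.4747, -0.0016, 0.2985]
tcp_rot: [-0.0, -0.091, 0.996, 0.0]
force: [0.9, 0.5, -0.3]
grip_width: 0.498
gripper_force: 0.0
```

Run:
```python
from plant import bot
import cv2,numpy as np
s=bot.snapshot("wrist"); np.savez("w1.npz",**s); cv2.imwrite("pics/w1.png",s["color"])
R=cv2.Rodrigues(np.array(s["rvec"]))[0]; print(-R.T@np.array(s["tvec"]).ravel(),R[2],s["intrinsics"][0]); st=bot.read_state(); print(st["tool_pos"],st["joint_pos"])
```

```text
[ 0.40645876 -0.01477853  0.42156704] [ 0.26230949  0.04895607 -0.96374117] [300.46408333   0.         278.0468288 ]
[ 0.47785635 -0.00706179  0.29836828] [-0.26210911  0.22566562  1.41471337 -0.00219488  1.49947518 -2.01145782]
```

View pics/w1.png

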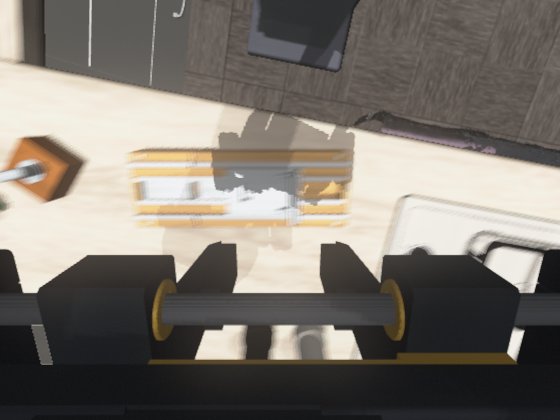

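The wrist view shows the board at (240,190) and the rest with the screw at (40,168). It's blurred by motion and shadowed by the arm, so I'll go lower, let the arm settle and look again.

```bash
python3 -m inch '[{"dp":[-14,-46,80],"twist":[0,0,0]},{"dp":[-14,-46,80],"twist":[0,0,0]},{"dp":[-14,-46,80],"twist":[0,0,0]},{"dp":[-14,-46,80],"twist":[0,0,0]},{"dp":[-14,-46,80],"twist":[0,0,0]}]'
python3 - <<'E'
from plant import bot
import cv2,numpy as np
s=bot.snapshot("wrist"); np.savez("w2.npz",**s)
cv2.imwrite("pics/w2.png",cv2.resize(s["color"][60:330,60:460],None,fx=2,fy=2,interpolation=cv2.INTER_CUBIC))
st=bot.read_state(); print(st["tool_pos"],st["joint_pos"])
E
```

```text
time: 1.85
tool_pos: [0.4967, -0.0415, 0.2202]
tcp_rot: [0.001, -0.092, 0.996, -0.0]
force: [-0.5, 0.0, 0.0]
grip_width: 0.502
gripper_force: 0.0
[ 0.49667631 -0.04146306  0.22029331] [-3.21326139e-01  3.25398927e-01  1.50836436e+00  9.98439757e-05
  1.30484613e+00 -2.07636249e+00]
```

View pics/w2.png

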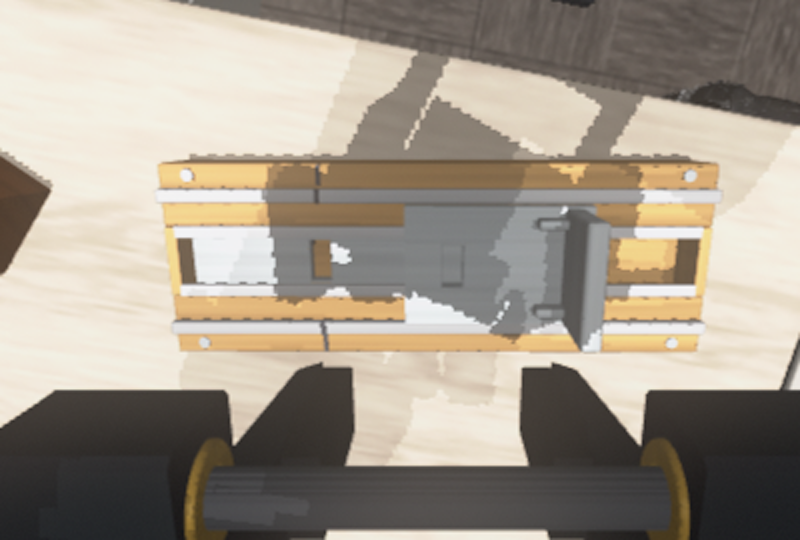

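The wrist crop shows these features:
- **Board corners:** (160,163), (718,163), (180,350) and (697,350).
- **Index lines:** (317,182) and (324,335).
- **Strip slot:** u 311–331, v 240–278.
- **Fence slot:** u 442–464.
- **Plate:** around (590,280).

I'll convert these to board coordinates.

Run:
```python
from h import *
s=dict(np.load('w2.npz')); o=lambda L:[(60+(u+.5)/2-.5,60+(v+.5)/2-.5) for u,v in L]
P=cloud(s)
def pz(u,v): return P[int(60+v/2),int(60+u/2)].round(4)
for n,q in dict(top=(240,172),fenceft=(420,260),plate=(595,280),strip=(230,260),rail=(240,196),slotfloor=(321,260)).items(): print(n,pz(*q))
c=ray(s,o([(160,163),(718,163),(180,350),(697,350)]),.040); print(c.round(4))
ctr=c.mean(0); u=(c[1]-c[0]+c[3]-c[2])[:2]; u/=np.linalg.norm(u); v=np.array([-u[1],u[0]]); print('ctr',ctr,'yaw',np.degrees(np.arctan2(u[1],u[0])),np.linalg.norm(c[1]-c[0]),np.linalg.norm(c[3]-c[2]),np.linalg.norm(c[2]-c[0]))
def B(L,z): p=ray(s,o(L),z)[:,:2]-ctr[:2]; return (np.c_[p@u,p@v]*1000).round(1)
print('lines top',B([(317,182),(324,340)],.040),'rail',B([(317,196),(324,328)],.046))
print('sslot',B([(311,259),(331,259),(321,240),(321,278)],.036))
print('fslot',B([(442,264),(464,264),(453,243),(453,285)],.050))
print('fence left edge',B([(404,250)],.050))
q=P.reshape(-1,3);b=np.c_[(q[:,:2]-ctr[:2])@u,(q[:,:2]-ctr[:2])@v]
m=(q[:,2]>.085)&(q[:,2]<.105)&(abs(b[:,1])<.05)&(abs(b[:,0])<.14); t=np.c_[b[m],q[m,2]]*1000
print('plate',len(t),np.percentile(t,[2,50,98],axis=0).round(1))
g=cv2.cvtColor(s['color'],cv2.COLOR_BGR2GRAY).astype(int)
for r in (186,190): print(s['color'][r,208:232].tolist() if r==190 else '', g[r,272:300].tolist())
```

```text
top [ 0.4665 -0.1471  0.0385]
fenceft [ 0.4919 -0.0512  0.0488]
plate [0.4769 0.0225 0.0951]
strip [ 0.513  -0.1487  0.0355]
rail [ 0.4774 -0.1441  0.0445]
slotfloor [ 0.5108 -0.1065  0.0096]
[[ 0.469  -0.1861  0.04  ]
 [ 0.4187  0.0843  0.04  ]
 [ 0.5658 -0.1695  0.04  ]
 [ 0.5149  0.1034  0.04  ]]
ctr [ 0.49209523 -0.04196793  0.04      ] yaw 100.56349042002095 0.275055942600028 0.27757855879661414 0.09818584337191864
lines top [[-60.5  39.8]
 [-61.2 -43.4]] rail [[-59.7  33.6]
 [-59.7 -34.6]]
sslot [[-66.5  -0.1]
 [-56.1  -0.1]
 [-60.8  10. ]
 [-61.9 -10.3]]
fslot [[  1.7   0.4]
 [ 12.6   0.4]
 [  7.1  11. ]
 [  7.2 -10.4]]
fence left edge [[-17.2   7.5]]
plate 909 [[ 61.9 -27.5  85.9]
 [ 65.6   1.3  94.7]
 [ 71.6  27.6  96.4]]
 [131, 131, 130, 131, 131, 131, 130, 130, 128, 127, 130, 130, 130, 131, 130, 130, 130, 131, 125, 118, 125, 131, 131, 130, 131, 131, 130, 131]
[[128, 128, 129], [126, 127, 127], [127, 128, 129], [127, 127, 127], [126, 126, 127], [125, 126, 126], [124, 125, 125], [107, 108, 110], [84, 93, 102], [84, 107, 127], [83, 114, 141], [83, 114, 141], [83, 113, 141], [83, 114, 141], [83, 114, 141], [82, 113, 140], [82, 113, 140], [145, 155, 164], [208, 207, 204], [223, 222, 219], [224, 222, 220], [230, 228, 226], [238, 236, 233], [237, 237, 233]] [129, 129, 129, 129, 128, 129, 129, 129, 124, 123, 125, 126, 125, 126, 126, 126, 126, 126, 119, 116, 123, 129, 129, 128, 129, 129, 129, 129]
```

```bash
python3 -m inch '[{"dp":[4.6,34,0],"twist":[0,0,0]},{"dp":[4.6,67,40],"twist":[0,0,0]},{"dp":[4.6,67,80],"twist":[0,0,0]},{"dp":[4.6,67,100],"twist":[0,0,0]},{"dp":[4.6,67,100],"twist":[0,0,0]}]'
```

```text
time: 2.4
tool_pos: [0.4789, 0.0238, 0.1177]
tcp_rot: [-0.001, -0.092, 0.996, 0.0]
force: [-0.7, 0.1, -0.4]
grip_width: 0.501
gripper_force: 0.0
```

```bash
python3 -m inch '[{"dp":[0,0,15],"twist":[0,0,0]},{"dp":[0,0,28],"twist":[0,0,0]},{"dp":[0,0,28],"twist":[0,0,0]}]' && python3 -m inch '[{"dp":[0,0,0],"twist":[0,0,0]},{"dp":[0,0,0],"twist":[0,0,0]},{"dp":[0,0,0],"twist":[0,0,0]},{"dp":[0,0,0],"twist":[0,0,0]},{"dp":[0,0,0],"twist":[0,0,0]}]' -1 20
```

```text
time: 2.7
tool_pos: [0.48, 0.023, 0.0914]
tcp_rot: [0.0, -0.092, 0.996, -0.0]
force: [-1.0, -0.2, 0.2]
grip_width: 0.501
gripper_force: 0.0
time: 3.2
tool_pos: [0.4798, 0.0229, 0.0909]
tcp_rot: [0.0, -0.091, 0.996, 0.0]
force: [-0.8, 1.1, 4.0]
grip_width: 0.111
gripper_force: 20.0
```

```bash
python3 -m inch '[{"dp":[0,-5,0],"twist":[0,0,0]},{"dp":[0,-15,0],"twist":[0,0,0]},{"dp":[0,-27,0],"twist":[0,0,0]},{"dp":[0,-39,0],"twist":[0,0,0]},{"dp":[0,-51,0],"twist":[0,0,0]},{"dp":[0,-61,0],"twist":[0,0,0]},{"dp":[0,-66,0],"twist":[0,0,0]},{"dp":[0,-68,0],"twist":[0,0,0]},{"dp":[0,-68,0],"twist":[0,0,0]},{"dp":[0,-68,0],"twist":[0,0,0]}]'
```

```text
time: 4.2
tool_pos: [0.4922, -0.0443, 0.0909]
tcp_rot: [0.0, -0.091, 0.996, -0.0]
force: [-1.4, 0.7, 4.7]
grip_width: 0.112
gripper_force: 20.0
```

```bash
python3 -m inch '[{"dp":[0,0,0],"twist":[0,0,0]},{"dp":[0,0,0],"twist":[0,0,0]},{"dp":[0,0,0],"twist":[0,0,0]},{"dp":[0,0,-30],"twist":[0,0,0]},{"dp":[0,0,-80],"twist":[0,0,0]},{"dp":[0,-50,-100],"twist":[0,0,0]},{"dp":[0,-50,-100],"twist":[0,0,0]},{"dp":[0,-50,-100],"twist":[0,0,0]},{"dp":[0,-50,-100],"twist":[0,0,0]}]' 0
python3 - <<'E'
from plant import bot
import cv2,numpy as np
s=bot.snapshot("wrist"); np.savez("w3.npz",**s)
t=bot.snapshot("top"); np.savez("t3.npz",**t)
cv2.imwrite("pics/w3.png",cv2.resize(s["color"][100:300,160:400],None,fx=3,fy=3,interpolation=cv2.INTER_CUBIC))
print(bot.read_state()["tool_pos"])
E
```

```text
time: 5.1
tool_pos: [0.5005, -0.0924, 0.1894]
tcp_rot: [-0.001, -0.091, 0.996, 0.001]
force: [0.3, 0.1, 0.4]
grip_width: 0.504
gripper_force: 0.0
[ 0.50066894 -0.092193    0.18957302]
```

View pics/w3.png

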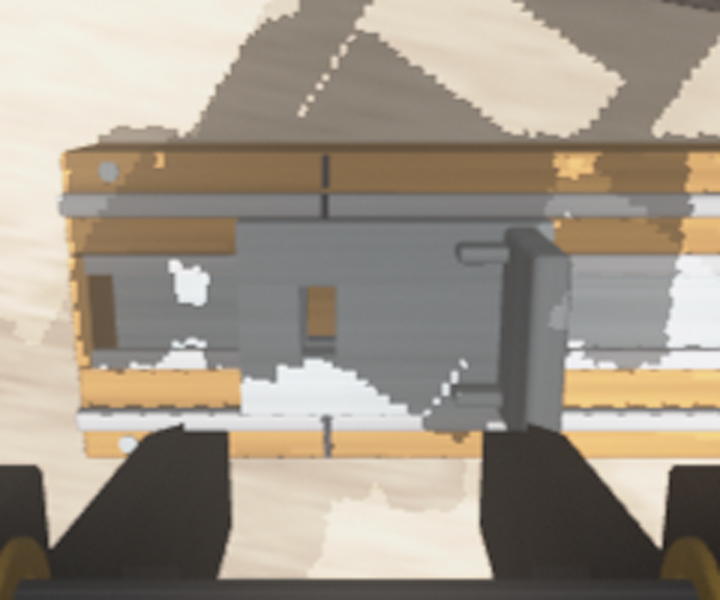

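The view shows the fence slot at u 300–336, v 285–355, brown visible through it from u 308–336, and the index lines at u≈326. I'll check the overlap numerically.

Run:
```python
from h import *
s=dict(np.load('w3.npz')); c=s['color']
for r in (200,203): print(r,[(i,*c[r,i].tolist()) for i in range(257,276)])
u=np.array([np.cos(np.radians(100.56)),np.sin(np.radians(100.56))])
# pixel positions of the strip/fence slot edges; line marks as reference
o=lambda U,V:((160+(U+.5)/3-.5),(100+(V+.5)/3-.5))
L=[ray(s,[o(326,205)],.046)[0,:2]@u, ray(s,[o(327,418)],.046)[0,:2]@u]; m=np.mean(L);print('lines',L)
for px in (259.5,260,260.5,262,262.5,263,271,271.5,272): 
    print(px,[ (z,round(1000*(ray(s,[(px,202)],z)[0,:2]@u-m)-0,2)) for z in (.05,.04,.036,.028)])
P=ray(s,[o(318,320)],.05); print(P)
```

```text
200 [(257, 132, 130, 128), (258, 131, 130, 128), (259, 121, 120, 119), (260, 111, 110, 108), (261, 107, 106, 105), (262, 88, 102, 116), (263, 79, 109, 135), (264, 79, 109, 135), (265, 79, 110, 135), (266, 79, 110, 135), (267, 79, 109, 135), (268, 79, 109, 135), (269, 80, 110, 135), (270, 80, 110, 135), (271, 94, 113, 129), (272, 119, 122, 124), (273, 132, 130, 128), (274, 131, 130, 127), (275, 131, 130, 127)]
203 [(257, 129, 129, 126), (258, 130, 130, 127), (259, 120, 119, 117), (260, 109, 109, 108), (261, 105, 105, 104), (262, 89, 102, 115), (263, 79, 109, 135), (264, 79, 109, 134), (265, 80, 110, 135), (266, 79, 109, 135), (267, 80, 110, 135), (268, 80, 110, 135), (269, 78, 109, 134), (270, 79, 110, 135), (271, 94, 112, 129), (272, 119, 122, 124), (273, 129, 128, 126), (274, 129, 129, 127), (275, 130, 128, 127)]
lines [np.float64(-0.19141773967047424), np.float64(-0.19174454598359117)]
259.5 [(0.05, np.float64(-7.97)), (0.04, np.float64(-8.59)), (0.036, np.float64(-8.84)), (0.028, np.float64(-9.33))]
260 [(0.05, np.float64(-7.52)), (0.04, np.float64(-8.12)), (0.036, np.float64(-8.3
[... 167 characters left out ...]
oat64(-5.71)), (0.04, np.float64(-6.25)), (0.036, np.float64(-6.46)), (0.028, np.float64(-6.89))]
262.5 [(0.05, np.float64(-5.26)), (0.04, np.float64(-5.78)), (0.036, np.float64(-5.99)), (0.028, np.float64(-6.4))]
263 [(0.05, np.float64(-4.81)), (0.04, np.float64(-5.31)), (0.036, np.float64(-5.51)), (0.028, np.float64(-5.91))]
271 [(0.05, np.float64(2.4)), (0.04, np.float64(2.17)), (0.036, np.float64(2.08)), (0.028, np.float64(1.9))]
271.5 [(0.05, np.float64(2.85)), (0.04, np.float64(2.64)), (0.036, np.float64(2.55)), (0.028, np.float64(2.39))]
272 [(0.05, np.float64(3.3)), (0.04, np.float64(3.11)), (0.036, np.float64(3.03)), (0.028, np.float64(2.87))]
[[ 0.50371914 -0.10347736  0.05      ]]
```

The strip slot sits about 1 mm to the +x side of the fence slot. I'll regrip, shift the fence +1 mm, then also grip the plate across its width to get its lateral position in the robot frame.

```bash
python3 -m inch '[{"dp":[0,50,0],"twist":[0,0,0]},{"dp":[0,50,40],"twist":[0,0,0]},{"dp":[0,50,80],"twist":[0,0,0]},{"dp":[0,50,100],"twist":[0,0,0]},{"dp":[0,50,100],"twist":[0,0,0]}]' && python3 -m inch '[{"dp":[0,0,0],"twist":[0,0,0]},{"dp":[0,0,0],"twist":[0,0,0]},{"dp":[0,0,0],"twist":[0,0,0]},{"dp":[0,0,0],"twist":[0,0,0]},{"dp":[0,1,0],"twist":[0,0,0]},{"dp":[0,1,0],"twist":[0,0,0]},{"dp":[0,1,0],"twist":[0,0,0]}]' -1 20; python3 -c "
from plant import bot;print(bot.read_state()['tool_pos'],bot.read_state()['joint_pos'])"
```

```text
time: 5.7
tool_pos: [0.4905, -0.0428, 0.0879]
tcp_rot: [-0.003, -0.092, 0.996, 0.001]
force: [-0.0, -0.1, 0.1]
grip_width: 0.502
gripper_force: 0.0
time: 6.4
tool_pos: [0.4922, -0.0433, 0.0911]
tcp_rot: [0.001, -0.091, 0.996, -0.0]
force: [-0.9, -2.7, 6.1]
grip_width: 0.107
gripper_force: 20.0
[ 0.49224552 -0.04330883  0.09110663] [-3.27700884e-01  4.87032013e-01  1.69456586e+00 -3.56308649e-04
  9.58563639e-01 -2.08148472e+00]
```

```bash
python3 -m inch '[{"dp":[0,0,0],"twist":[0,0,0]},{"dp":[0,0,0],"twist":[0,0,0]},{"dp":[0,0,-6],"twist":[0,0,0]},{"dp":[0,0,-12],"twist":[0,0,0.14]},{"dp":[0,0,-14],"twist":[0,0,0.28]},{"dp":[0,0,-14],"twist":[0,0,0.42]},{"dp":[0,0,-14],"twist":[0,0,0.56]},{"dp":[0,0,-14],"twist":[0,0,0.7]},{"dp":[0,0,-14],"twist":[0,0,0.84]},{"dp":[0,0,-14],"twist":[0,0,0.98]},{"dp":[0,0,-14],"twist":[0,0,1.12]},{"dp":[0,0,-14],"twist":[0,0,1.26]}]' 1 && python3 -m inch '[{"dp":[0,0,0],"twist":[0,0,0.14]},{"dp":[0,0,0],"twist":[0,0,0.28]},{"dp":[0,0,0],"twist":[0,0,0.311]},{"dp":[0,0,7],"twist":[0,0,0.311]},{"dp":[0,0,7],"twist":[0,0,0.311]}]' && python3 -m inch '[{"dp":[0,0,0],"twist":[0,0,0]},{"dp":[0,0,0],"twist":[0,0,0]},{"dp":[0,0,0],"twist":[0,0,0]},{"dp":[0,0,0],"twist":[0,0,0]},{"dp":[0,0,0],"twist":[0,0,0]}]' -1 8; python3 -c "
from plant import bot;print(bot.read_state()['tool_pos'],bot.read_state()['tcp_rot'])"
```

```text
time: 7.6
tool_pos: [0.4919, -0.0429, 0.1048]
tcp_rot: [-0.0, 0.515, 0.857, 0.0]
force: [-0.3, -0.5, 0.1]
grip_width: 1.0
gripper_force: 0.0
time: 8.1
tool_pos: [0.4915, -0.0429, 0.0968]
tcp_rot: [-0.001, 0.639, 0.769, -0.0]
force: [-0.8, 0.1, -0.4]
grip_width: 0.998
gripper_force: 0.0
time: 8.6
tool_pos: [0.493, -0.0431, 0.098]
tcp_rot: [0.001, 0.64, 0.769, 0.001]
force: [6.0, 0.6, 0.8]
grip_width: 0.655
gripper_force: 8.0
[ 0.49299863 -0.04313594  0.09801791] [0.00134729 0.63954889 0.76874878 0.00084444]
```

```bash
python3 -m inch '[{"dp":[0,1,0],"twist":[0,0,0]},{"dp":[0,2,0],"twist":[0,0,0]},{"dp":[0,2,0],"twist":[0,0,0]},{"dp":[0,2,0],"twist":[0,0,0]}]'; python3 -c "
from plant import bot;print(bot.read_state()['tool_pos'],bot.read_state()['force'])"
```

```text
time: 9.0
tool_pos: [0.4934, -0.0429, 0.0977]
tcp_rot: [-0.0, 0.639, 0.769, -0.001]
force: [-2.0, -2.0, 4.9]
grip_width: 0.655
gripper_force: 8.0
[ 0.49339887 -0.04290097  0.0976654 ] [-1.95111836 -2.00834988  4.90311273]
```

```bash
python3 -m inch '[{"dp":[0,0,0],"twist":[0,0,0]},{"dp":[0,0,0],"twist":[0,0,0]},{"dp":[0,0,0],"twist":[0,0,0]},{"dp":[0,0,-35],"twist":[0,0,0]},{"dp":[0,0,-80],"twist":[0,0,0]},{"dp":[-246,-29,-125],"twist":[0,0,0]},{"dp":[-246,-29,-125],"twist":[0,0,0]},{"dp":[-246,-29,-125],"twist":[0,0,0]},{"dp":[-246,-29,-125],"twist":[0,0,0]},{"dp":[-246,-29,-125],"twist":[0,0,0]},{"dp":[-246,-29,-125],"twist":[0,0,0]},{"dp":[-246,-29,-125],"twist":[0,0,0]}]' 0.6 && python3 -m inch '[{"dp":[0,0,0],"twist":[0,0,0]},{"dp":[0,0,0],"twist":[0,0,0]},{"dp":[0,0,0],"twist":[0,0,0]}]'
python3 - <<'E'
from plant import bot
import cv2,numpy as np
s=bot.snapshot("wrist"); np.savez("w4.npz",**s)
cv2.imwrite("pics/w4.png",cv2.resize(s["color"][80:330,120:440],None,fx=2.4,fy=2.4,interpolation=cv2.INTER_CUBIC))
t=bot.read_state();print(t["tool_pos"],t["joint_pos"])
E
```

```text
time: 10.2
tool_pos: [0.5098, -0.2905, 0.2219]
tcp_rot: [-0.001, 0.64, 0.768, 0.0]
force: [0.3, 0.2, 0.5]
grip_width: 0.8
gripper_force: 0.0
time: 10.5
tool_pos: [0.5103, -0.2886, 0.2226]
tcp_rot: [-0.0, 0.639, 0.769, 0.0]
force: [0.1, -0.2, -0.8]
grip_width: 0.803
gripper_force: 0.0
[ 0.51027302 -0.28887721  0.22262411] [-7.16896349e-01  4.72801852e-01  1.25801436e+00  1.89290720e-05
  1.41085337e+00 -9.01164670e-01]
```

View pics/w4.png

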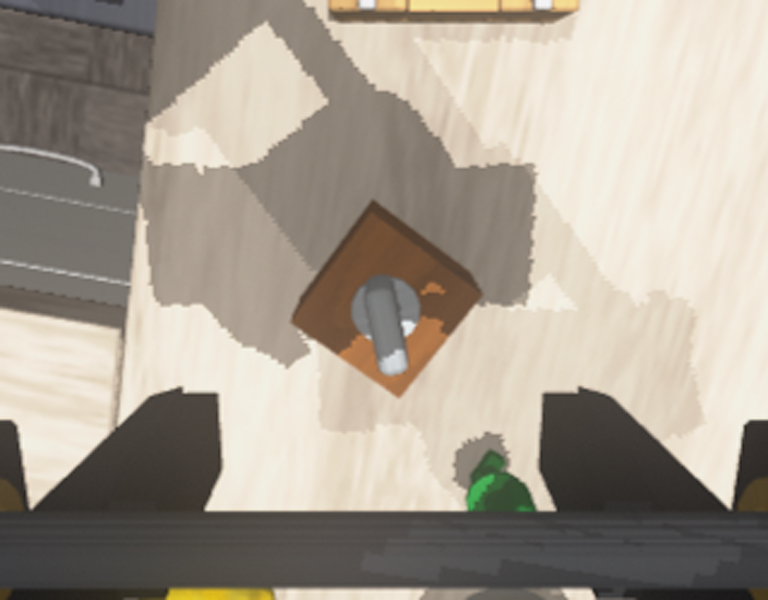

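The view shows the flange centre at (386,308) and the wing top running from (380,285) to (393,370). The rest's top corners are (372,205), (480,292), (398,395) and (293,320), and the green look-alike is at (500,490).

Run:
```python
from h import *
s=dict(np.load('w4.npz')); P=cloud(s); P0=P.reshape(-1,3)
near=np.hypot(P0[:,0]-.51,P0[:,1]+.295)<.05
for a,b in((.078,.09),(.047,.052),(.042,.047)):
    m=near&(P0[:,2]>a)&(P0[:,2]<b); q=(P0[m,:2]*1000).astype(np.float32); r=cv2.minAreaRect(q); print(a,m.sum(),np.round(r[0],1),np.round(r[1],1),round(r[2],1),P0[m,2].mean().round(4),q.mean(0))
# top-camera view of wing
t=dict(np.load('t3.npz')); Q=cloud(t).reshape(-1,3); near=np.hypot(Q[:,0]-.51,Q[:,1]+.295)<.05
for a,b in((.076,.09),(.043,.053)):
    m=near&(Q[:,2]>a)&(Q[:,2]<b); q=(Q[m,:2]*1000).astype(np.float32); r=cv2.minAreaRect(q); print(a,m.sum(),np.round(r[0],1),np.round(r[1],1),round(r[2],1),q.mean(0))
o=lambda L:[(120+(u+.5)/2.4-.5,80+(v+.5)/2.4-.5) for u,v in L]
print(ray(s,o([(372,205),(480,292),(398,395),(293,320)]),.045).mean(0), ray(s,o([(386,308)]),.049), ray(s,o([(379,285),(394,371)]),.087),ray(s,o([(379,285),(394,371)]),.083))
# board end corners in view? rail ends
```

```text
0.078 446 [ 514.7 -303.5] [11.9 35.8] 21.9 0.0812 [ 514.49945 -302.44098]
0.047 248 [ 514.8 -302.8] [29.2 26.1] 15.5 0.0481 [ 515.8764  -302.26926]
0.042 2412 [ 515.  -303.7] [60.3 60.4] 63.8 0.0441 [ 514.2293  -300.72855]
0.076 47 [ 517.1 -301.7] [12.  34.8] 21.4 [ 516.6168  -301.64587]
0.043 274 [ 516.6 -302.1] [58.8 60.5] 63.2 [ 515.5855  -301.92886]
[ 0.51419193 -0.30169869  0.045     ] [[ 0.51433635 -0.30202548  0.049     ]] [[ 0.50791294 -0.28361672  0.087     ]
 [ 0.51971153 -0.31570726  0.087     ]] [[ 0.5080854  -0.28456799  0.083     ]
 [ 0.52006647 -0.31715488  0.083     ]]
```

```bash
python3 -m inch '[{"dp":[-15,2.3,0],"twist":[0,0,0.14]},{"dp":[-15,2.3,20],"twist":[0,0,0.28]},{"dp":[-15,2.3,40],"twist":[0,0,0.42]},{"dp":[-15,2.3,60],"twist":[0,0,0.56]},{"dp":[-15,2.3,80],"twist":[0,0,0.7]},{"dp":[-15,2.3,80],"twist":[0,0,0.84]},{"dp":[-15,2.3,80],"twist":[0,0,0.98]},{"dp":[-15,2.3,80],"twist":[0,0,1.12]},{"dp":[-15,2.3,80],"twist":[0,0,1.26]},{"dp":[-15,2.3,90],"twist":[0,0,1.381]},{"dp":[-15,2.3,110],"twist":[0,0,1.381]},{"dp":[-15,2.3,110],"twist":[0,0,1.381]}]'
python3 - <<'E'
from plant import bot
import numpy as np
t=bot.read_state();print(t["tool_pos"],t["joint_pos"],np.degrees(2*np.arctan2(t["tcp_rot"][1],t["tcp_rot"][2])))
E
```

```text
time: 11.75
tool_pos: [0.5144, -0.303, 0.1106]
tcp_rot: [-0.002, 0.983, 0.186, -0.001]
force: [1.2, -0.1, 0.1]
grip_width: 0.8
gripper_force: 0.0
[ 0.51441108 -0.30302896  0.11058576] [-7.30440102e-01  6.03971355e-01  1.37407275e+00 -3.17879435e-05
  1.16786906e+00  4.66796547e-01] 158.59588928027586
```

```bash
python3 -m inch '[{"dp":[0,0,18],"twist":[0,0,0]},{"dp":[0,0,33],"twist":[0,0,0]},{"dp":[0,0,33],"twist":[0,0,0]}]' && python3 -m inch '[{"dp":[0,0,0],"twist":[0,0,0]},{"dp":[0,0,0],"twist":[0,0,0]},{"dp":[0,0,0],"twist":[0,0,0]},{"dp":[0,0,0],"twist":[0,0,0]},{"dp":[0,0,0],"twist":[0,0,0]}]' -1 5; python3 -c "
from plant import bot;print(bot.read_state()['tool_pos'],bot.read_state()['force'])"
```

```text
time: 12.05
tool_pos: [0.5147, -0.3035, 0.0786]
tcp_rot: [-0.001, 0.983, 0.186, -0.001]
force: [0.5, 0.6, 0.2]
grip_width: 0.803
gripper_force: 0.0
time: 12.55
tool_pos: [0.5152, -0.3042, 0.08]
tcp_rot: [0.0, 0.983, 0.185, 0.0]
force: [0.1, 1.8, 2.9]
grip_width: 0.401
gripper_force: 5.0
[ 0.51520001 -0.30415061  0.07995103] [0.10118008 1.79699684 2.89918129]
```

```bash
python3 -m inch '[{"dp":[0,0,0],"twist":[0,0,0]},{"dp":[0,0.6,0],"twist":[0,0,0]},{"dp":[0,0.6,0],"twist":[0,0,-0.14]},{"dp":[0,0.6,0],"twist":[0,0,-0.28]},{"dp":[0,0.6,0],"twist":[0,0,-0.42]},{"dp":[0,0.6,0],"twist":[0,0,-0.56]},{"dp":[0,0.6,0],"twist":[0,0,-0.7]},{"dp":[0,0.6,0],"twist":[0,0,-0.84]},{"dp":[0,0.6,0],"twist":[0,0,-0.98]},{"dp":[0,0.6,0],"twist":[0,0,-1.12]},{"dp":[0,0.6,0],"twist":[0,0,-1.26]},{"dp":[0,0.6,0],"twist":[0,0,-1.4]}]' 0.5 && python3 -m inch '[{"dp":[0,0,0],"twist":[0,0,-0.14]},{"dp":[0,0,0],"twist":[0,0,-0.171]},{"dp":[0,0,0],"twist":[0,0,-0.171]}]'  && python3 -m inch '[{"dp":[0,0,0],"twist":[0,0,0]},{"dp":[0,0,0],"twist":[0,0,0]},{"dp":[0,0,0],"twist":[0,0,0]},{"dp":[0,0,0],"twist":[0,0,0]},{"dp":[0,0,0],"twist":[0,0,0]},{"dp":[0,0,0],"twist":[0,0,0]}]' -1 25; python3 -c "
from plant import bot;print(bot.read_state()['tool_pos'],bot.read_state()['force'])"
```

```text
time: 13.75
tool_pos: [0.5153, -0.3048, 0.0794]
tcp_rot: [-0.0, 0.63, 0.777, -0.0]
force: [-0.2, -0.3, 0.6]
grip_width: 0.747
gripper_force: 0.0
time: 14.05
tool_pos: [0.5153, -0.3048, 0.0795]
tcp_rot: [-0.0, 0.564, 0.826, -0.0]
force: [-0.2, -0.8, -0.0]
grip_width: 0.748
gripper_force: 0.0
time: 14.65
tool_pos: [0.5153, -0.3047, 0.0795]
tcp_rot: [0.0, 0.564, 0.826, -0.0]
force: [-1.2, -0.3, -0.5]
grip_width: 0.227
gripper_force: 0.0
[ 0.51533183 -0.30471416  0.07954043] [-1.24132213 -0.29959054 -0.53612283]
```

```bash
python3 -m inch '[{"dp":[0,0,0],"twist":[0,0,0]},{"dp":[0,0,0],"twist":[0,0,0]},{"dp":[0,0,0],"twist":[0,0,0]},{"dp":[0,0,0],"twist":[0,0,0]}]' -1 25; python3 -c "
from plant import bot;print(bot.read_state()['tool_pos'],bot.read_state()['force'])"
```

```text
time: 15.05
tool_pos: [0.5153, -0.3047, 0.0795]
tcp_rot: [-0.0, 0.564, 0.826, 0.0]
force: [-0.2, 0.1, -0.5]
grip_width: 0.131
gripper_force: 25.0
[ 0.51533018 -0.30469286  0.0795036 ] [-0.20536118  0.07714534 -0.45140989]
```

```bash
python3 -m inch '[{"dp":[0,0,-20],"twist":[0,0,0]},{"dp":[0,0,-50],"twist":[0,0,0]},{"dp":[10,3,-70],"twist":[0,0,-0.14]},{"dp":[35,11,-70],"twist":[0,0,-0.28]},{"dp":[60,20,-70],"twist":[0,0,-0.42]},{"dp":[85,28,-70],"twist":[0,0,-0.56]},{"dp":[110,36,-70],"twist":[0,0,-0.7]},{"dp":[135,44,-70],"twist":[0,0,-0.84]},{"dp":[160,53,-70],"twist":[0,0,-0.98]},{"dp":[180,59,-70],"twist":[0,0,-1.12]},{"dp":[192.6,63.5,-70],"twist":[0,0,-1.26]},{"dp":[192.6,63.5,-70],"twist":[0,0,-1.382]}]' && python3 -m inch '[{"dp":[0,0,0],"twist":[0,0,0]},{"dp":[0,0,0],"twist":[0,0,0]},{"dp":[0,0,0],"twist":[0,0,0]}]'
python3 - <<'E'
from plant import bot
import cv2,numpy as np
s=bot.snapshot("wrist"); np.savez("w5.npz",**s); 
a=s["color"][100:300,160:400]; b=bot.snapshot("side")["color"][165:265,170:290]
cv2.imwrite("pics/w5.png",np.vstack([cv2.resize(a,(600,500)) ]))
t=bot.read_state();print(t["tool_pos"],t["joint_pos"],t["force"],np.degrees(2*np.arctan2(t["tcp_rot"][1],t["tcp_rot"][2])))
E
```

```text
time: 16.25
tool_pos: [0.504, -0.1006, 0.1496]
tcp_rot: [-0.0, -0.096, 0.995, 0.0]
force: [1.4, -0.6, 0.0]
grip_width: 0.133
gripper_force: 25.0
time: 16.55
tool_pos: [0.5043, -0.1025, 0.1495]
tcp_rot: [-0.0, -0.091, 0.996, -0.0]
force: [0.2, -0.6, -0.6]
grip_width: 0.136
gripper_force: 25.0
[ 0.50427066 -0.10249043  0.14946633] [-4.30882573e-01  4.32867778e-01  1.56886874e+00 -1.14588815e-05
  1.13992537e+00 -2.18399011e+00] [ 0.20811244  0.39510975 -0.9172063 ] -10.445936864497963
```

View pics/w5.png

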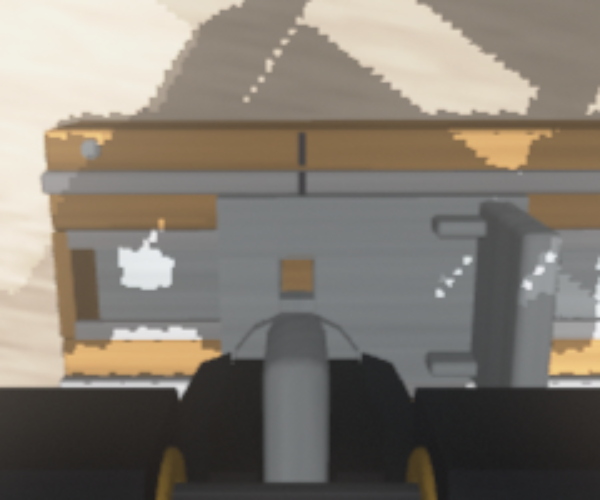

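The view shows the fence slot at u 281–314 with brown visible through both slots, and the wing centred at u≈297, so they are aligned. Descending gently.

```bash
python3 -m inch '[{"dp":[0,0.4,10],"twist":[0,0,0]},{"dp":[0,0.4,20],"twist":[0,0,0]},{"dp":[0,0.4,28],"twist":[0,0,0]},{"dp":[0,0.4,31],"twist":[0,0,0]},{"dp":[0,0.4,33],"twist":[0,0,0]},{"dp":[0,0.4,33],"twist":[0,0,0]}]'
```

```text
time: 17.25
tool_pos: [0.5043, -0.1018, 0.1164]
tcp_rot: [-0.0, -0.092, 0.996, 0.0]
force: [0.3, 1.0, -0.6]
grip_width: 0.135
gripper_force: 25.0
```

```bash
python3 -m inch '[{"dp":[0,0,3],"twist":[0,0,0]},{"dp":[0,0,5],"twist":[0,0,0]},{"dp":[0,0,7],"twist":[0,0,0]},{"dp":[0,0,9],"twist":[0,0,0]},{"dp":[0,0,11],"twist":[0,0,0]},{"dp":[0,0,11],"twist":[0,0,0]}]' && python3 -m inch '[{"dp":[0,0,1],"twist":[0,0,0]},{"dp":[0,0,2],"twist":[0,0,0]},{"dp":[0,0,3],"twist":[0,0,0]},{"dp":[0,0,3],"twist":[0,0,0]}]'
```

```text
time: 17.85
tool_pos: [0.5042, -0.1019, 0.1053]
tcp_rot: [-0.0, -0.092, 0.996, 0.0]
force: [0.7, 0.2, -0.9]
grip_width: 0.138
gripper_force: 25.0
time: 18.25
tool_pos: [0.5044, -0.1018, 0.1025]
tcp_rot: [0.0, -0.092, 0.996, -0.0]
force: [1.7, 0.8, -0.6]
grip_width: 0.135
gripper_force: 25.0
```

```bash
python3 -m inch '[{"dp":[0,0,1],"twist":[0,0,0]},{"dp":[0,0,2],"twist":[0,0,0]},{"dp":[0,0,2],"twist":[0,0,0]}]' && python3 -m inch '[{"dp":[0,0,1],"twist":[0,0,0]},{"dp":[0,0,2],"twist":[0,0,0]},{"dp":[0,0,2],"twist":[0,0,0]}]'
```

```text
time: 18.55
tool_pos: [0.5045, -0.1019, 0.1005]
tcp_rot: [0.0, -0.092, 0.996, -0.0]
force: [2.0, -0.4, 0.2]
grip_width: 0.132
gripper_force: 25.0
time: 18.85
tool_pos: [0.5044, -0.1019, 0.0985]
tcp_rot: [0.0, -0.092, 0.996, -0.0]
force: [4.6, 0.8, -0.3]
grip_width: 0.132
gripper_force: 25.0
```

```bash
python3 -m inch '[{"dp":[-0.8,0,0],"twist":[0,0,0]},{"dp":[-0.8,0,2],"twist":[0,0,0]},{"dp":[-0.8,0,4],"twist":[0,0,0]},{"dp":[-0.8,0,4],"twist":[0,0,0]}]' && python3 -m inch '[{"dp":[0,0,2],"twist":[0,0,0]},{"dp":[0,0,4],"twist":[0,0,0]},{"dp":[0,0,6],"twist":[0,0,0]},{"dp":[0,0,6],"twist":[0,0,0]}]'
```

```text
time: 19.25
tool_pos: [0.5047, -0.1016, 0.0941]
tcp_rot: [-0.0, -0.092, 0.996, 0.0]
force: [0.8, -0.2, -1.9]
grip_width: 0.132
gripper_force: 25.0
time: 19.65
tool_pos: [0.5048, -0.1016, 0.0882]
tcp_rot: [-0.0, -0.092, 0.996, 0.0]
force: [-0.4, -0.7, -1.0]
grip_width: 0.132
gripper_force: 25.0
```

```bash
python3 -m inch '[{"dp":[0,0,2],"twist":[0,0,0]},{"dp":[0,0,3],"twist":[0,0,0]},{"dp":[0,0,4],"twist":[0,0,0]},{"dp":[0,0,4],"twist":[0,0,0]},{"dp":[0,0,4],"twist":[0,0,0]}]'
```

```text
time: 20.15
tool_pos: [0.5049, -0.1016, 0.0845]
tcp_rot: [-0.0, -0.092, 0.996, 0.0]
force: [-0.1, 0.3, -0.8]
grip_width: 0.134
gripper_force: 25.0
```

```bash
python3 -m inch '[{"dp":[0,0,0.7],"twist":[0,0,0]},{"dp":[0,0,1.2],"twist":[0,0,0]},{"dp":[0,0,1.2],"twist":[0,0,0]}]'
```

```text
time: 20.45
tool_pos: [0.5049, -0.1016, 0.0844]
tcp_rot: [0.0, -0.092, 0.996, -0.0]
force: [-4.2, 1.7, 13.0]
grip_width: 0.134
gripper_force: 25.0
```

Flange is down. I'll ease the pressure and turn clockwise.

```bash
python3 -m inch '[{"dp":[0,0,-0.9],"twist":[0,0,0]},{"dp":[0,0,-0.9],"twist":[0,0,0.12]},{"dp":[0,0,-0.9],"twist":[0,0,0.25]},{"dp":[0,0,-0.9],"twist":[0,0,0.38]},{"dp":[0,0,-0.9],"twist":[0,0,0.38]}]'
python3 - <<'E'
from plant import bot
t=bot.read_state();print(t["ft_torque"],t["joint_pos"][5])
E
```

```text
time: 20.95
tool_pos: [0.5053, -0.1019, 0.0844]
tcp_rot: [0.0, 0.098, 0.995, -0.0]
force: [0.5, -1.5, 2.6]
grip_width: 0.134
gripper_force: 25.0
[-0.11190902 -0.04609242  0.01372135] -1.8026777443417772
```

```bash
python3 -m inch '[{"dp":[0,0,0],"twist":[0,0,0.13]},{"dp":[0,0,0],"twist":[0,0,0.26]},{"dp":[0,0,0],"twist":[0,0,0.39]},{"dp":[0,0,0],"twist":[0,0,0.52]},{"dp":[0,0,0],"twist":[0,0,0.65]},{"dp":[0,0,0],"twist":[0,0,0.78]},{"dp":[0,0,0],"twist":[0,0,0.91]},{"dp":[0,0,0],"twist":[0,0,1.04]},{"dp":[0,0,0],"twist":[0,0,1.14]},{"dp":[0,0,0],"twist":[0,0,1.2]},{"dp":[0,0,0],"twist":[0,0,1.2]}]'
python3 - <<'E'
from plant import bot
t=bot.read_state();print(t["ft_torque"],t["joint_pos"][5])
E
```

```text
time: 22.05
tool_pos: [0.5053, -0.1022, 0.0844]
tcp_rot: [0.001, 0.642, 0.767, -0.0]
force: [-0.4, -2.9, 1.1]
grip_width: 0.136
gripper_force: 25.0
[-0.7283451  -0.00641484 -0.02676699] -0.6065610655513644
```

```bash
T='from plant import bot
t=bot.read_state();print(t["ft_torque"],t["joint_pos"][5])'; python3 -m inch '[{"dp":[0,0,0],"twist":[0,0,0.04]},{"dp":[0,0,0],"twist":[0,0,0.08]},{"dp":[0,0,0],"twist":[0,0,0.08]}]'; python3 -c "$T";  python3 -m inch '[{"dp":[0,0,0],"twist":[0,0,0.03]},{"dp":[0,0,0],"twist":[0,0,0.05]},{"dp":[0,0,0],"twist":[0,0,0.05]}]'; python3 -c "$T"
```

```text
time: 22.35
tool_pos: [0.5052, -0.1021, 0.0844]
tcp_rot: [0.001, 0.672, 0.741, -0.0]
force: [0.6, -3.1, 2.6]
grip_width: 0.136
gripper_force: 25.0
[-0.77407825  0.06735314 -0.04197976] -0.5270627335221152
time: 22.65
tool_pos: [0.505, -0.102, 0.0844]
tcp_rot: [0.0, 0.69, 0.723, -0.0]
force: [-2.3, -3.4, 4.8]
grip_width: 0.133
gripper_force: 25.0
[-0.98881771  0.38189872 -0.00224677] -0.4755747204925485
```

```bash
T='from plant import bot
t=bot.read_state();print(t["ft_torque"],t["joint_pos"][5])';  python3 -m inch '[{"dp":[0,0,0],"twist":[0,0,0.04]},{"dp":[0,0,0],"twist":[0,0,0.04]}]'; python3 -c "$T";python3 -m inch '[{"dp":[0,0,0],"twist":[0,0,0.04]},{"dp":[0,0,0],"twist":[0,0,0.04]}]'; python3 -c "$T"
```

```text
time: 22.85
tool_pos: [0.5049, -0.1019, 0.0844]
tcp_rot: [0.0, 0.705, 0.709, -0.0]
force: [-1.6, -5.1, 4.8]
grip_width: 0.132
gripper_force: 25.0
[-0.92902886  0.48388591  0.14870145] -0.43501250441960626
time: 23.05
tool_pos: [0.5048, -0.1019, 0.0844]
tcp_rot: [0.0, 0.719, 0.695, -0.0]
force: [-2.7, -5.1, 5.6]
grip_width: 0.133
gripper_force: 25.1
[-0.89241585  0.51159244  0.30294324] -0.3951918674181454
```

Torque is rising at about 98–100°, so the stop is reached. Releasing and lifting away.

```bash
python3 -m inch '[{"dp":[0,0,0],"twist":[0,0,-0.04]},{"dp":[0,0,0],"twist":[0,0,-0.05]}]' && python3 -m inch '[{"dp":[0,0,0],"twist":[0,0,0]},{"dp":[0,0,0],"twist":[0,0,0]},{"dp":[0,0,0],"twist":[0,0,0]},{"dp":[0,0,-15],"twist":[0,0,0]},{"dp":[0,0,-45],"twist":[0,0,0]},{"dp":[0,0,-90],"twist":[0,0,0]},{"dp":[60,0,-110],"twist":[0,0,0]},{"dp":[60,0,-110],"twist":[0,0,0]},{"dp":[60,0,-110],"twist":[0,0,0]},{"dp":[60,0,-110],"twist":[0,0,0]}]' 0
python3 - <<'E'
from plant import bot
from h import *
s=bot.snapshot("wrist"); np.savez("w6.npz",**s); P=cloud(s).reshape(-1,3); t=bot.snapshot("top"); np.savez("t6.npz",**t)
m=(np.hypot(P[:,0]-.505,P[:,1]+.102)<.03)
for a,b in((.078,.1),(.0515,.057)):
    k=m&(P[:,2]>a)&(P[:,2]<b)
    if k.sum()>5: r=cv2.minAreaRect((P[k,:2]*1000).astype(np.float32)); print(a,k.sum(),np.round(r[0],1),np.round(r[1],1),r[2],P[k,2].mean(),P[k,2].max())
d=cloud(dict(np.load('t3.npz'))); D=cloud(t)
for n,(u,v) in dict(mug=(376,188),mill1=(181,148),mill2=(208,145),lemon=(373,241)).items(): print(n,d[v,u].round(3),D[v,u].round(3))
cv2.imwrite("pics/w6.png",cv2.resize(s["color"][60:330,120:440],None,fx=2,fy=2))
E
```

```text
time: 23.25
tool_pos: [0.5049, -0.1019, 0.0844]
tcp_rot: [0.0, 0.701, 0.714, -0.0]
force: [-1.4, -4.0, 5.5]
grip_width: 0.134
gripper_force: 25.0
time: 24.25
tool_pos: [0.5039, -0.0419, 0.1933]
tcp_rot: [-0.001, 0.702, 0.713, -0.0]
force: [0.1, 0.2, -0.4]
grip_width: 0.502
gripper_force: 0.0
0.078 473 [504.2 -99.2] [12.  31.4] 3.5209004878997803 0.08574853800147504 0.0884491848854011
0.0515 334 [ 504.5 -100.5] [29.  26.8] 3.153876304626465 0.05302635847424278 0.05481775245279362
mug [ 0.619 -0.496  0.049] [ 0.62  -0.496  0.048]
mill1 [0.717 0.092 0.148] [0.717 0.092 0.147]
mill2 [0.726 0.013 0.145] [0.726 0.013 0.145]
lemon [ 0.453 -0.476  0.06 ] [ 0.454 -0.478  0.053]
```

View pics/w6.png

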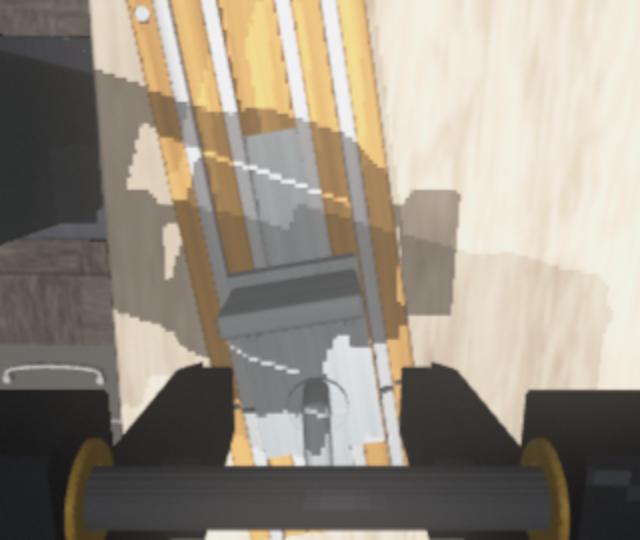

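The screw is seated at (317,395), with the flange top at about 54 mm. The wing lies 7° past the board's x axis, which matches the stop, and the bystanders haven't moved. I'm handing the job in.

```bash
python3 -c "
from plant import bot;print(bot.sign_off())"
```

```text
the job is handed in; nothing more can be done
None
```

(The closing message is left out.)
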